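Feed three end caps through the rotary feeder

ROBOT

A 6-joint arm with a two-finger parallel gripper is mounted at the origin on the work surface. World frame = base frame: x ahead of the robot, y to its left, z up, the work surface at z = 0. Lengths are in m, angles in degrees, forces in N, time in s.
With the tool pointing down it reaches from about 0.25 to 0.725 m from the base axis. Payload 9.7 kg.
Tool frame: the origin (TCP) lies midway between the tips of the shut fingers; the grasp point (between the pads) lies 19 mm behind it; z points along the fingers, x is the direction in which the jaws open and shut, and the axes are right-handed (so a half turn about z gives the same grasp; the last joint's range is limited). The gripper opens to 85 mm and grips with 20 to 120 N. Pads are 22 mm wide; open, the fingers measure 114 mm over their backs; the gripper's body (76 mm by 85 mm) begins 54 mm behind the grasp point. The pads swing forward as they close: fully open they stand 13 mm farther back than shut.
Start: joints at [63.312, 4.979, 10.078, 95.1, 0, 90], TCP at [0.247, 0.491, 0.231] pointing down, gripper open.
Joint ranges: [-179.16, 179.16], [-48.56, 103.87], [-65.8, 70.77], [-126.05, 130.52], [-82.76, 87.17], [-180, 180]. Speed limits (degrees/s): [127.2, 127.2, 147.25, 180, 180, 180].

INTERFACE

Orientations are given as [roll, pitch, yaw] about the fixed x, y, z axes, in that order (R = Rz(yaw) Ry(pitch) Rx(roll)).
In Python, from workcell import sensors, camera, get_calibration, bot, recognise, place_of gives the robot as it stands. The module is installed in compiled form; this text tells all that it offers.
- The arm moves only by the tool send_rows, never from a script. Its argument "plan" is a list of rows, each a list of 3 entries, a list of its own where there are three numbers: the shift along the tool's x, y, z normalised to -1 to 1, where 1 is 0.3 m, then the turn, a rotation vector about the tool's x, y, z normalised to -1 to 1, where 1 is pi rad, then the closure, from -1 (fully open) to 1 (shut). In form: [[[x, y, z], [rx, ry, rz], claw], ...]. A call has 1 to 10 rows; each row is the pose to reach, as a shift and turn from the pose commanded when the call began, along the tool's axes at that moment, turning the shorter way round; what a row does not reach only later rows make up. A row lasts 1/10 s, in which the tool goes at most 50 mm and 8.59 degrees, less where a joint would pass 70% of its speed; a pose out of reach is approached as far as the arm can. A call with a number of a shift or a turn outside -1 to 1 is refused whole. A call with a gripper value outside its range is refused whole. The fingers move at their own pace and stop on an object; "force" is the grip in N (left out, the last holds). Time passes only in rows, so rows that repeat a pose let the fingers close. It gives the time, the measured TCP pose, the force and the opening at its end, in the units of the state.
- sensors.get_obs(): the state, without advancing time (a new reading comes with each control period).
- camera(name): name is "side" or "top" or "wrist"; returns the picture (420x560x3 uint8, blue, green, red); there is no depth.
- get_calibration(name): a dict with "fx", "fy", "cx", "cy" (pixels), "k1" (the pictures are not rectified: a ray, as slopes to the right and down, at radius r is drawn at 1 + k1 r^2 times it, then the intrinsics apply), "R" (3x3) and "t" (3): a world point X has camera coordinates R X + t. Camera axes: x right, y down, z forward; pixel columns grow to the right and rows downward; lengths in m; the calibration is good to about 2 mm. A picture is of the moment at which its call begins: read the wrist's pose just before it. get_calibration takes no time and is no camera call; for the wrist camera it gives the pose at the moment of the call.
- bot.job_done(): hands the job in, once; it reports no verdict.
Trained networks look in the newest picture that a camera, given by its name, has taken for a name from the list of things; names that differ only in an ending like _2 or _b are one class to them, and where a whole thing is asked for, a point or a joint stands for the part that bears it (a point fixed in the world has none). Each returns a list of dicts, best first, with "p" (0 to 1); they miss things now and then, are a little off and sometimes report something else, mostly with a low value. They report only what shows in the picture. A call takes as long as a camera call. They do not tell look-alikes from the thing itself.
- recognise(label, camera): "point" ([column, row] in pixels, amid what is visible of it).
- place_of(label, camera): "point" ([column, row] in pixels: a listed point, or the origin of a listed thing).
The state is a dict: "time": time; "q": joint angles; "qd": joint speeds; "joint_efforts": joint torques, N m; "ee_pos": TCP position; "tcp_rot": TCP orientation; "wrist_force": force on the tool from outside, world axes, zero at the start; "torque": the same for the moment, N m; "opening": finger opening in m.
Only numpy, scipy, OpenCV 4.12 (cv2) and the standard library are available. Lean on these libraries where they do the work, as an engineer would, in place of code of your own. Each camera call takes 0.05 s, during which the arm holds its last target. There are 200 camera calls.

TASK

Sweep all three end caps out of the loading tray so that they drop into the pan of the paddle wheel. Then push the wheel by its upright handle one full turn counter-clockwise (seen from above), so that all three caps drop through the outlet into the carton, and stop with the handle back beside the park pin. Leave the other things on the bench where they are.

Things in the scene. Friction and masses are not known exactly. Their poses are not given: they have to be found in the camera images.
- feeder: hand-turned rotary feeder fixed to the bench: a 290 x 290 mm aluminium plate on legs, top face 72 mm above the bench, with a round grey pan wall (inner radius 135 mm, 5 mm thick, 30 mm above the plate) round a white paddle wheel. Origin on the bench right under the wheel's axis, z up. At +y a loading tray ends level with the top of the wall
- axis (a point): the point on the wheel's axis at the height of the plate's top face, 72 mm above the bench; axes as the feeder's
- tray_end (a point): middle of the open outer end of the loading tray, on its floor, 310 mm from the axis along the feeder's +y. The tray runs straight from here to the pan wall, 66 mm wide inside, its floor level with the wall's top, 102 mm above the bench, side walls 22 mm high; its inner end at y = 135 mm is open, so caps pushed over it drop 30 mm into the pan
- outlet (a point): centre of the outlet, a hole in the plate inside the pan on its +x side: 103 mm along the feeder's x by 88 mm along y. Lies at x = 76, y = -20 mm of the feeder
- park_pin (a point): top of an upright brass pin, 14 mm thick, just outside the pan wall, 149 mm from the axis, 118 mm above the bench; the handle's park position is radially inward of it
- wheel (a joint): angle of the paddle wheel, rad: 0 at the start, handle beside the park pin; grows counter-clockwise seen from above; 6.283 is one full turn. It cannot turn clockwise from 0. It stays where it is left (about 2 N at the handle moves it). Hub radius 25 mm; four straight paddles 90 degrees apart, 6 mm thick, out to 130 mm radius, 3 to 33 mm above the plate
- handle (a point): centre of the top of the wheel's handle: an upright black round grip 22 mm across on one paddle, 95 mm from the axis, from the paddle's top (33 mm above the plate) to 80 mm above the plate, so its top is 152 mm above the bench; turns with the wheel. At the start the paddles stand at 45, 135, 225 and 315 degrees from the feeder's +x, the handle on that at 225
- carton: open cardboard carton standing loose on the bench below the outlet, partly under the plate: 160 x 160 x 55 mm outside, walls 4 mm; origin at the centre of its underside, z up
- cap1: one of three alike black plastic square-tube end caps, 24 x 24 mm flange below, 18 mm high, 20 g, lying loose in the loading tray; origin at the centre of its underside
- cap2: one of three alike black plastic square-tube end caps, 24 x 24 mm flange below, 18 mm high, 20 g, lying loose in the loading tray; origin at the centre of its underside
- cap3: one of three alike black plastic square-tube end caps, 24 x 24 mm flange below, 18 mm high, 20 g, lying loose in the loading tray; origin at the centre of its underside
- tape: bystander: a roll of clear packing tape lying flat, 100 mm across, 48 mm high; origin at the centre of its underside
- spray: bystander: a standing spray can, 60 mm across, 150 mm high; origin at the centre of its underside
- smallbox: bystander: a closed cardboard box 120 x 90 x 70 mm; origin at the centre of its underside
Mind the look-alikes: they are no part of the job. What is shaped like the carton but purple is not meant.

How it is judged:
By the outcome, as a careful person would: the job done as asked, in the order asked, and still so for the second after the job is handed in, with the robot touching nothing.
It also fails if it takes over 56 s, if anything falls off the work surface, if the arm or the gripper's body presses on something with over 40 N, if the wrist force passes 120 N, or if a joint passes its speed limit or range.

## Working session

There is one attempt and no reset: what is moved stays moved. The work goes in short steps, Python scripts to look and compute and a tool call to move; the robot and the scene stay as the last step left them, time stands still between calls to the robot, and variables do not carry over. Pictures are saved under pics/ and viewed, on a budget of 10 in all, crops included, one or two more only if the job needs it, and the job is handed in when it is done.

Besides the shell and the picture viewer there is one more tool, called after "Emit:" as name([rows], argument=value, ...), one row to a line, values as JSON. send_rows: Moves the arm, as the interface text tells. Scaled input: -1 to 1 covers 0.3 m each way for a shift and pi rad each way for a turn. Its arguments: {"type":"object","properties":{"plan":{"type":"array"},"force":{"type":"number"}},"required":["plan"]}

```bash
mkdir -p pics
cat > h.py <<'E'
import numpy as np, cv2
from workcell import sensors, camera, get_calibration, bot, recognise, place_of
def ray(cam,px,cal=None):
    c=cal or get_calibration(cam); d=np.array([(px[0]-c['cx'])/c['fx'],(px[1]-c['cy'])/c['fy']])
    u=d.copy()
    for _ in range(20): u=d/(1+c['k1']*(u@u))
    R=np.array(c['R']);t=np.array(c['t'])
    return -R.T@t, R.T@np.array([u[0],u[1],1])
def atz(cam,px,z,cal=None):
    o,d=ray(cam,px,cal); return o+d*(z-o[2])/d[2]
def proj(cam,X,cal=None):
    c=cal or get_calibration(cam); p=np.array(c['R'])@np.array(X)+np.array(c['t']); u=p[:2]/p[2]; u=u*(1+c['k1']*(u@u))
    return np.array([u[0]*c['fx']+c['cx'],u[1]*c['fy']+c['cy']])
E
python3 - <<'E'
from h import *
ims=[camera('top'),camera('side')]
cv2.imwrite('pics/top.png',ims[0]);cv2.imwrite('pics/side.png',ims[1])
Z=dict(axis=.072,tray_end=.102,outlet=.072,park_pin=.118,handle=.152,carton=0,cap1=.102,feeder=0,tape=0,spray=0,smallbox=0)
for c in ('top','side'):
  for n,z in Z.items():
    for r in place_of(n,c)[:4]:
      print(c,n,round(r['p'],2),np.round(r['point']),np.round(atz(c,r['point'],z),3)[:2])
print(sensors.get_obs())
E
```

```text
top axis 0.78 [324. 202.] [ 0.524 -0.154]
top axis 0.73 [266. 202.] [0.535 0.017]
top tray_end 0.66 [213. 211.] [0.51  0.169]
top outlet 0.64 [326. 179.] [ 0.596 -0.165]
top park_pin 0.68 [362. 230.] [ 0.426 -0.252]
top handle 0.56 [350. 218.] [ 0.455 -0.216]
top carton 0.88 [192. 292.] [0.29  0.251]
top carton 0.61 [321. 174.] [ 0.637 -0.162]
top carton 0.58 [132. 198.] [0.591 0.436]
top cap1 0.55 [249. 206.] [0.517 0.064]
top cap1 0.43 [233. 205.] [0.522 0.111]
top cap1 0.4 [267. 204.] [0.52  0.013]
top feeder 0.69 [317. 207.] [ 0.528 -0.141]
top feeder 0.64 [320. 202.] [ 0.545 -0.151]
top tape 0.89 [432. 234.] [ 0.425 -0.486]
top spray 0.97 [419. 161.] [ 0.662 -0.477]
top smallbox 0.86 [132. 198.] [0.592 0.438]
side axis 0.59 [300. 250.] [ 0.505 -0.15 ]
side axis 0.22 [289. 208.] [0.529 0.04 ]
side tray_end 0.88 [273. 181.] [0.504 0.162]
side outlet 0.77 [325. 246.] [ 0.594 -0.161]
side outlet 0.55 [336. 256.] [ 0.615 -0.21 ]
side park_pin 0.57 [281. 280.] [ 0.401 -0.266]
side park_pin 0.16 [327. 247.] [ 0.585 -0.195]
side handle 0.93 [293. 254.] [ 0.459 -0.209]
side carton 0.85 [
[... 449 characters left out ...]
-0.476]
side smallbox 0.97 [269. 148.] [0.572 0.46 ]
{'time': 1.2, 'q': array([ 6.33130449e+01,  4.97918128e+00,  1.00779915e+01,  9.50994304e+01,
       -1.69956740e-03,  8.99999673e+01]), 'qd': array([ 0.05000475, -0.01535703, -0.06150241,  0.01380969,  0.09536041,
       -0.0334235 ]), 'joint_efforts': array([-2.78252910e-04, -5.20103717e+01,  4.64853179e+01,  2.07145662e-03,
        4.52968266e-05, -5.61181608e-06]), 'ee_pos': array([0.24701939, 0.49140327, 0.23127945]), 'tcp_rot': array([1.79998300e+02, 6.20147473e-04, 6.33130776e+01]), 'wrist_force': array([ 0.42243978,  0.00309473, -0.59503209]), 'torque': array([-0.0073204 , -0.04889318, -0.00995405]), 'opening': 0.08540640592473858}
```

View pics/top.png

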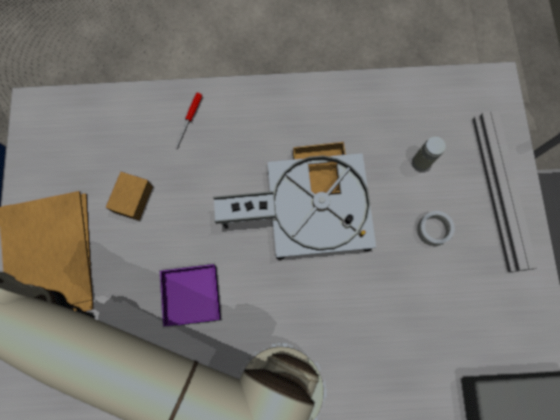

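View pics/side.png

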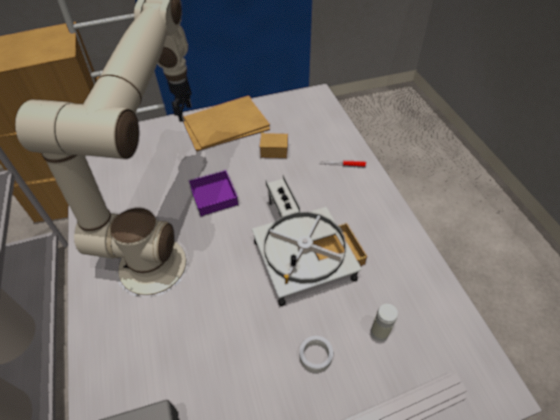

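The three caps sit in the tray at top px (236,207), (249,206) and (263,205). The orange-brown carton is at (320,155), partly under the plate. The look-alike is the purple carton at (191,295), which I'll leave alone. Other boxes are the small box at (130,196) and the flat brown sheet or box at (45,250). The handle is at (349,218) and the pin at (363,232).

Next I'll fit the feeder pose.

```bash
cat >> h.py <<'E'
from scipy.optimize import least_squares
a=149/2**.5/1000
b=95/2**.5/1000
M=dict(axis=(0,0,.072),tray_end=(0,.31,.102),outlet=(.076,-.02,.072),park_pin=(-a,-a,.118),handle=(-b,-b,.152))
def W(p,m):
    c,s=np.cos(p[2]),np.sin(p[2]); return np.array([p[0]+c*m[0]-s*m[1],p[1]+s*m[0]+c*m[1],m[2]])
def fit(obs,p0=(.52,-.15,.03)):
    # obs: list of (cam,cal,name,px)
    f=lambda p: np.concatenate([proj(c,W(p,M[n]),k)-px for c,k,n,px in obs])
    r=least_squares(f,p0,loss='soft_l1',f_scale=1.5); return r.x, f(r.x).reshape(-1,2)
def toF(p,X):
    c,s=np.cos(p[2]),np.sin(p[2]); d=np.array(X)[:2]-p[:2]; return np.array([c*d[0]+s*d[1],-s*d[0]+c*d[1]])
E
python3 - <<'E'
from h import *
obs=[]
for c in ('top','side'):
  k=get_calibration(c); camera(c)
  for n in M:
    r=place_of(n,c)
    if r: obs.append((c,k,n,np.array(r[0]['point'])))
p,e=fit(obs)
print(p,np.degrees(p[2])); 
for o,x in zip(obs,e): print(o[0],o[2],np.round(x,1))
k=get_calibration('wrist'); print(k['R'],k['t'])
E
```

```text
[ 0.52306692 -0.14381463  0.05095764] 2.919657882059435
top axis [-0.2  1.6]
top tray_end [ 0.8 -0.9]
top outlet [ 1.3 -0.4]
top park_pin [1.7 0.2]
top handle [-4.6  1.4]
side axis [ 2.2 -2.2]
side tray_end [-1.6  0.7]
side outlet [ 0.5 -1.1]
side park_pin [ 3.4 -2. ]
side handle [-1.8  1.1]
[[ 0.44922557  0.89341697 -0.00158248]
 [ 0.84735546 -0.4255023   0.31770509]
 [ 0.28316977 -0.14406218 -0.94818826]] [-0.54802083 -0.04146363  0.38125739]
```

Emit:
send_rows([
  [[-0.42,1.0,0],[0,0,0.336],0.55],
  [[-0.42,1.0,0],[0,0,0.336],0.55],
  [[-0.42,1.0,0],[0,0,0.336],0.55],
  [[-0.42,1.0,0],[0,0,0.336],0.55],
  [[-0.42,1.0,0],[0,0,0.336],0.55],
  [[-0.42,1.0,0],[0,0,0.336],0.55],
  [[-0.42,1.0,0],[0,0,0.336],0.55],
  [[-0.42,1.0,0],[0,0,0.336],0.55],
  [[-0.42,1.0,0],[0,0,0.336],0.55],
], force=20)

```text
time: 2.7
ee_pos: [0.4586, 0.2437, 0.2312]
tcp_rot: [-180.0, 0.0, 2.8]
wrist_force: [0.8, 0.1, 0.7]
opening: 0.0191
```

```bash
cat > look.py <<'E'
from h import *
import sys
k=get_calibration('wrist'); im=camera('wrist'); cv2.imwrite('pics/%s.png'%sys.argv[1],im)
p0=np.array([0.5231,-.1438,.0510]); obs=[]
for n in M:
  r=place_of(n,'wrist')
  if r: obs.append(('wrist',k,n,np.array(r[0]['point']))); print(n,[(round(x['p'],2),np.round(x['point'])) for x in r[:2]],np.round(proj('wrist',W(p0,M[n]),k)))
print('caps',[(round(x['p'],2),np.round(x['point']),np.round(toF(p0,atz('wrist',x['point'],.102,k)),3)) for x in place_of('cap1','wrist')])
p,e=fit(obs,p0); print(p,np.degrees(p[2])); print(np.round(e,1))
o=sensors.get_obs(); print(o['time'],o['ee_pos'],o['tcp_rot'],o['opening'],toF(p,o['ee_pos']))
E
python3 look.py w1
```

```text
tray_end [(0.59, array([328., 283.]))] [325. 278.]
caps []
[ 0.52579184 -0.14946161  0.0502566 ] 2.879490981125912
[[0. 0.]]
3.05 [0.45803029 0.24474253 0.23138636] [-1.79994526e+02 -6.73170424e-03  2.93405971e+00] 0.019481217833161646 [-0.04787297  0.39711045]
```

View pics/w1.png

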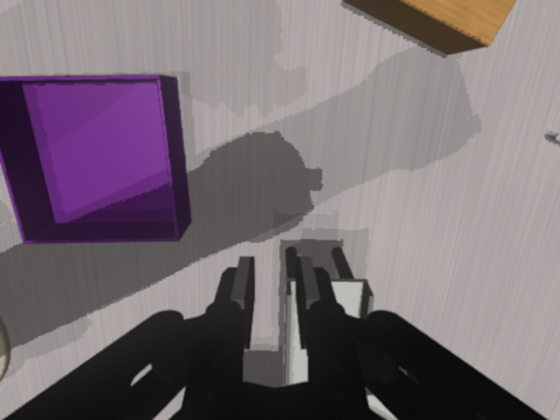

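The wrist view shows the tray's open end at about (328,283) and the purple look-alike at (110,150). The caps are hidden below the fingers, so I'll move inward over the tray to see it.

Emit:
send_rows([
  [[0.16,0.82,-0.1],[0,0,0],0.55],
  [[0.16,0.82,-0.1],[0,0,0],0.55],
  [[0.16,0.82,-0.1],[0,0,0],0.55],
  [[0.16,0.82,-0.1],[0,0,0],0.55],
  [[0.16,0.82,-0.1],[0,0,0],0.55],
  [[0.16,0.82,-0.1],[0,0,0],0.55],
  [[0.16,0.82,-0.1],[0,0,0],0.55],
])

```text
time: 3.75
ee_pos: [0.5187, -0.0, 0.2613]
tcp_rot: [-180.0, 0.0, 2.7]
wrist_force: [0.1, 0.3, -0.5]
opening: 0.0192
```

```bash
python3 look.py w2
```

```text
axis [(0.93, array([274., 306.]))] [274. 300.]
park_pin [(0.6, array([173., 409.]))] [178. 407.]
caps [(0.81, array([277., 115.]), array([0.004, 0.205])), (0.76, array([278.,  62.]), array([0.005, 0.247])), (0.63, array([275., 161.]), array([0.002, 0.165]))]
[ 0.52411959 -0.15234172 -0.00682309] -0.3909343291958836
[[-0.4  0.4]
 [ 0.4 -0.5]]
4.1 [0.51840777 0.00188004 0.26127082] [-1.79996359e+02  6.72016161e-04  2.94070156e+00] 0.019156041870709913 [-0.00676395  0.1541792 ]
```

View pics/w2.png

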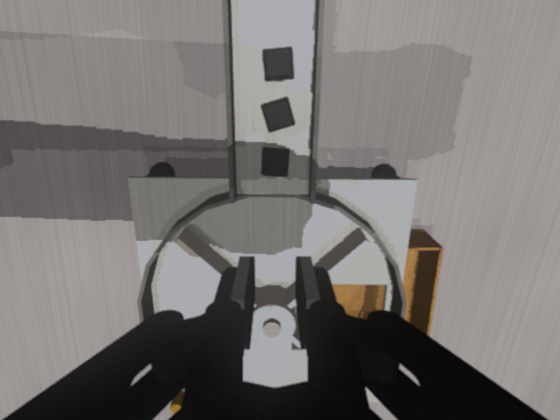

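The picture shows three black caps in the tray at (278,63), (278,114) and (275,161). The plate's back corners are at (130,178) and (416,178), and the orange carton shows under the outlet at (360,300). I'll refine the fit using those corners.

```bash
cat >> h.py <<'E'
M.update(cl=(-.145,.145,.072),cr=(.145,.145,.072),tl=(-.033,.135,.102),tr=(.033,.135,.102))
E
python3 - <<'E'
from h import *
k=get_calibration('wrist')
obs=[('wrist',k,n,np.array(x,float)) for n,x in dict(axis=(274,306),park_pin=(173,409),cl=(130,178),cr=(416,178),tl=(236,194),tr=(313,194)).items()]
p,e=fit(obs); print(p,np.degrees(p[2]),np.round(e,1).tolist())
t=sensors.get_obs(); print(toF(p,t['ee_pos']),t['tcp_rot'])
for q in ((233,0),(316,0)): print(toF(p,atz('wrist',q,.102,k)))
for m in ((0,.32),(0,.12)): print(W(p,(*m,0)))
E
```

```text
[ 0.52260413 -0.14481437  0.04690057] 2.6872048356706704 [[-1.2, -4.3], [3.7, -0.8], [-2.0, -1.1], [2.1, 0.2], [1.3, 1.7], [-4.5, 2.0]]
[0.00268578 0.14672985] [-1.79996359e+02  6.72016161e-04  2.94070156e+00]
[-0.03132967  0.29353053]
[0.03300118 0.29379571]
[0.50760145 0.17483375 0.        ]
[ 0.51697813 -0.02494633  0.        ]
```

Emit:
send_rows([
  [[-0.007,-0.6,0],[0,0,0],0.52],
  [[-0.007,-0.6,0],[0,0,0],0.52],
  [[-0.007,-0.6,0],[0,0,0],0.52],
  [[-0.007,-0.6,0],[0,0,0],0.52],
  [[-0.007,-0.6,0.15],[0,0,0],0.52],
  [[-0.007,-0.6,0.3],[0,0,0],0.52],
  [[-0.007,-0.6,0.42],[0,0,0],0.52],
  [[-0.007,-0.6,0.513],[0,0,0],0.52],
  [[-0.007,-0.6,0.513],[0,0,0],0.52],
])

```text
time: 5.0
ee_pos: [0.5051, 0.1803, 0.1034]
tcp_rot: [179.9, 0.4, 2.9]
wrist_force: [0.7, 0.9, 0.1]
opening: 0.0208
```

```bash
python3 look.py w3
```

```text
tray_end [(0.77, array([284., 302.]))] [279. 296.]Traceback (most recent call last):
  File "look.py", line 6, in <module>
    r=place_of(n,'wrist')
ValueError: it knows: axis, cap, carton, feeder, handle, outlet, park_pin, smallbox, spray, tape, tray_end
```

View pics/w3.png

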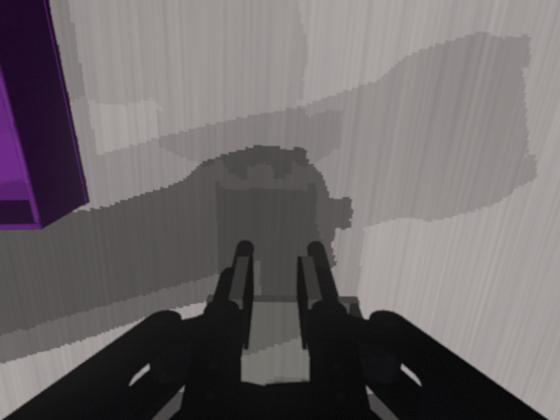

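The tray end is centred at about (283,300), with its walls at 207 and 357. The fingers straddle the tray centre at about (280,300), so they're laterally aligned within about 2 mm.

```bash
sed -i "s/for n in M:/for n in list(M)[:5]:/; s/'cap1'/'cap1'/" look.py; python3 -c "
from h import *
o=sensors.get_obs();print(o['time'],o['ee_pos'],o['tcp_rot'],o['wrist_force'],toF((.5226,-.1455,.049),o['ee_pos']))"
```

```text
5.3 [0.50847598 0.18084315 0.10937671] [-1.79951211e+02 -1.58487874e-01  2.83891564e+00] [ 1.75795929 -0.2241503  -0.02783213] [0.00187735 0.32664325]
```

Emit:
send_rows([
  [[0,0.04,0.009],[0,0,0],0.52],
  [[0,0.09,0.009],[0,0,0],0.52],
  [[0,0.14,0.009],[0,0,0],0.52],
  [[0,0.19,0.009],[0,0,0],0.52],
  [[0,0.24,0.009],[0,0,0],0.52],
  [[0,0.28,0.009],[0,0,0],0.52],
  [[0,0.32,0.009],[0,0,0],0.52],
  [[0,0.36,0.009],[0,0,0],0.52],
  [[0,0.4,0.009],[0,0,0],0.52],
  [[0,0.44,0.009],[0,0,0],0.52],
])

```text
time: 6.3
ee_pos: [0.5141, 0.0477, 0.1047]
tcp_rot: [-180.0, -0.0, 2.8]
wrist_force: [0.4, -0.0, 0.3]
opening: 0.0205
```

```bash
python3 -c "
from h import *
im=camera('top'); cv2.imwrite('pics/t2.png',cv2.resize(im[130:270,190:390],None,fx=4,fy=4,interpolation=cv2.INTER_CUBIC))
o=sensors.get_obs();print(o['time'],o['ee_pos'],o['wrist_force'],toF((.5226,-.1455,.049),o['ee_pos']))"
```

```text
6.35 [0.51416742 0.04640552 0.10467662] [ 0.28055388 -1.04719157 -0.26549573] [0.00097715 0.19208821]
```

View pics/t2.png

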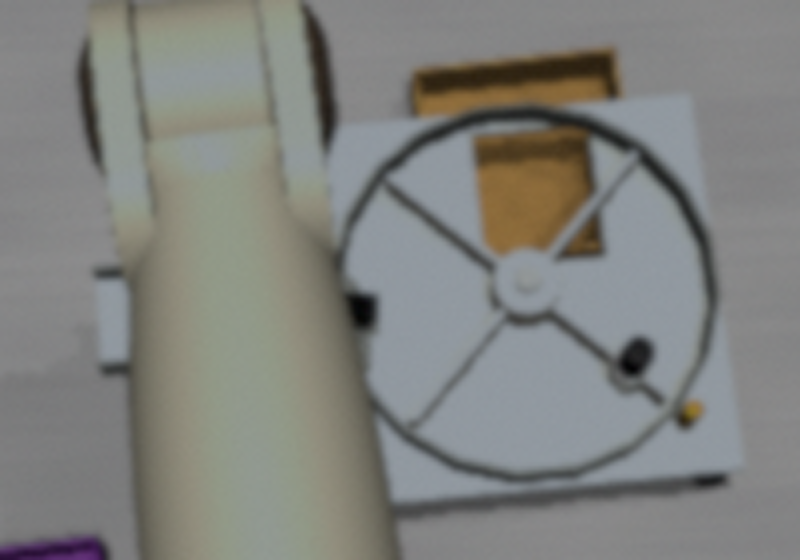

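The first black cap has reached the pan edge at crop (360,310). The handle is at (635,352) beside the pin at (690,412), unmoved. I'll continue the sweep.

Emit:
send_rows([
  [[0,0.03,0],[0,0,0],0.52],
  [[0,0.065,0],[0,0,0],0.52],
  [[0,0.1,0],[0,0,0],0.52],
  [[0,0.135,0],[0,0,0],0.52],
  [[0,0.17,0],[0,0,0],0.52],
  [[0,0.205,0],[0,0,0],0.52],
  [[0,0.235,0],[0,0,0],0.52],
  [[0,0.255,0],[0,0,0],0.52],
  [[0,0.255,0],[0,0,0],0.52],
])

```text
time: 7.25
ee_pos: [0.5179, -0.0286, 0.1046]
tcp_rot: [180.0, 0.0, 2.8]
wrist_force: [0.3, 0.3, 0.6]
opening: 0.0202
```

Emit:
send_rows([
  [[0,0,-0.1],[0,0,0],0.52],
  [[0,0.2,-0.25],[0,0,0],0.52],
  [[0,0.3,-0.4],[0,0,0],0.52],
  [[0,0.3,-0.45],[0,0,0],0.52],
  [[0,0.3,-0.45],[0,0,0],0.52],
])

```text
time: 7.75
ee_pos: [0.5237, -0.1197, 0.2448]
tcp_rot: [179.9, -0.4, 2.7]
wrist_force: [-0.1, 0.8, -0.7]
opening: 0.0206
```

```bash
python3 look.py w4; python3 -c "
from h import *
o=sensors.get_obs();print(o['time'],o['ee_pos'],o['wrist_force'],toF((.5226,-.1455,.049),o['ee_pos']))"
```

```text
axis [(0.67, array([269., 208.])), (0.67, array([247., 113.]))] [273. 204.]
tray_end [(0.59, array([274., 207.]))] [ 270. -283.]
handle [(0.68, array([185., 317.]))] [191. 313.]
caps [(0.92, array([242., 113.]), array([-0.024,  0.087])), (0.85, array([248.,  74.]), array([-0.019,  0.117])), (0.83, array([278.,  68.]), array([0.005, 0.121])), (0.46, array([271., 187.]), array([-0.002,  0.025]))]
[ 0.51777437 -0.28936234  0.00280429] 0.160673825597131
[[  -7.3  119.3]
 [   0.4 -203.5]
 [   0.9  124.2]]
8.1 [ 0.52196617 -0.11702965  0.2385921 ] [-1.79970659e+02  9.88821449e-02  2.88444998e+00] 0.02031094874791919 [0.00467506 0.17232026]
8.1 [ 0.52196617 -0.11702965  0.2385921 ] [-1.06277138  0.89700299 -0.90291405] [0.00076142 0.02846723]
```

View pics/w4.png

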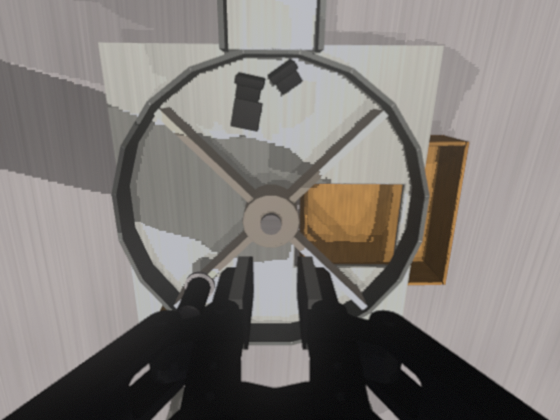

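All three caps are in the pan at (249,85), (246,113) and (285,77), and the tray mouth is empty. The handle base is at (200,281), the hub at (270,222), and the orange carton is below the outlet. I'll refine the axis from the rim.

Run:
```python
from h import *
k=get_calibration('wrist')
L,R,T,B=[atz('wrist',q,.102,k) for q in ((114,195),(428,195),(270,52),(277,342))]
print(L,R,T,B,'centre',(L[0]+R[0])/2,(T[1]+B[1])/2,'diam',R[0]-L[0],T[1]-B[1])
hb=atz('wrist',(200,282),.105,k);ax=atz('wrist',(269,208),.072,k);print('handle base',hb,'axis',ax)
for p in ((.5226,-.145,.049),(.521,-.147,.049)): print(W(p,M['handle']),np.linalg.norm(hb[:2]-p[:2]))
```

```text
[ 0.38352461 -0.12804621  0.102     ] [ 0.65164391 -0.11434148  0.102     ] [ 0.51176215 -0.00929122  0.102     ] [ 0.53087775 -0.27404225  0.102     ] centre 0.5175842567402461 -0.14166673723048473 diam 0.2681193022170784 0.2647510287692273
handle base [ 0.45597149 -0.20768807  0.105     ] axis [ 0.51644147 -0.14338251  0.072     ]
[ 0.45879575 -0.21538478  0.152     ] 0.09148306978531771
[ 0.45719575 -0.21738478  0.152     ] 0.08894801041156074
```

Run:
```python
from h import *
o=sensors.get_obs(); print(o['q'],o['tcp_rot'],o['ee_pos'])
k=get_calibration('wrist'); im=camera('wrist')
print([np.round(x['point']) for x in place_of('axis','wrist')], [(np.round(x['point'])) for x in place_of('handle','wrist')])
for n in('axis','handle','outlet'):
  for r in place_of(n,'wrist'): print(n,r['p'],atz('wrist',r['point'],M[n][2],k))
for z in (.102,):
  print([atz('wrist',q,z,k)[:2] for q in ((114,195),(270,52))])
```

```text
[-1.26382160e+01  3.16811138e+00  8.97820110e+00  9.59132172e+01
  1.80762805e-03  7.44773577e+01] [-1.79970659e+02  9.88821449e-02  2.88444998e+00] [ 0.52196617 -0.11702965  0.2385921 ]
[array([272., 211.])] [array([188., 324.])]
axis 0.57 [ 0.51898695 -0.14631683  0.072     ]
handle 0.65 [ 0.4562726  -0.21770535  0.152     ]
[array([ 0.38352461, -0.12804621]), array([ 0.51176215, -0.00929122])]
```

Emit:
send_rows([
  [[-0.236,0.319,0.1],[0,0,0.249],-0.4],
  [[-0.236,0.319,0.1],[0,0,0.249],-0.4],
  [[-0.236,0.319,0.1],[0,0,0.249],-0.4],
  [[-0.236,0.319,0.16],[0,0,0.249],-0.4],
  [[-0.236,0.319,0.16],[0,0,0.249],-0.4],
  [[-0.236,0.319,0.16],[0,0,0.249],-0.4],
  [[-0.236,0.319,0.16],[0,0,0.249],-0.4],
])

```text
time: 9.1
ee_pos: [0.4562, -0.2169, 0.1916]
tcp_rot: [-180.0, 0.0, -42.0]
wrist_force: [0.2, -1.1, -0.4]
opening: 0.0598
```

Run:
```python
from h import *
camera('wrist');o=sensors.get_obs();k=get_calibration('wrist'); im=camera('wrist'); cv2.imwrite('pics/w5.png',im)
print(o['ee_pos'],o['tcp_rot'],o['opening'],proj('wrist',(.456,-.216,.152),k), proj('wrist',o['ee_pos'],k))
for n in('axis','handle','park_pin'):
  for r in place_of(n,'wrist'): print(n,r['p'],r['point'],atz('wrist',r['point'],M[n][2],k))
```

```text
[ 0.45631021 -0.21680535  0.19170545] [ 1.79999581e+02 -2.05007261e-03 -4.19269400e+01] 0.059582367358672075 [272.77375223 235.71795235] [273.94645035 270.41968744]
handle 0.84 [272.8, 235.7] [ 0.45601901 -0.21600177  0.152     ]
park_pin 0.74 [272.7, 287.1] [ 0.41851382 -0.25721641  0.118     ]
```

View pics/w5.png

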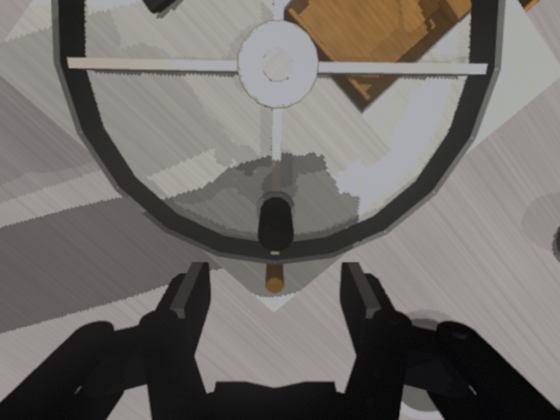

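The handle's top is at (273,236), midway between the fingers, with the pin behind it at (273,287). Prediction and network agree within 1 mm, so I'll go down and cage the handle.

Emit:
send_rows([
  [[0,-0.002,0.1],[0,0,0],-0.4],
  [[0,-0.002,0.2],[0,0,0],-0.4],
  [[0,-0.002,0.232],[0,0,0],-0.4],
  [[0,-0.002,0.232],[0,0,0],0.36],
  [[0,-0.002,0.232],[0,0,0],0.36],
  [[0,-0.002,0.232],[0,0,0],0.36],
  [[0,-0.002,0.232],[0,0,0],0.36],
])

```text
time: 10.05
ee_pos: [0.4573, -0.2166, 0.1233]
tcp_rot: [-180.0, -0.1, -42.0]
wrist_force: [0.1, 0.5, 0.8]
opening: 0.0277
```

Emit:
send_rows([
  [[0.0248,-0.001,0],[0,0,-0.025],0.36],
  [[0.0495,-0.0039,0],[0,0,-0.05],0.36],
  [[0.0739,-0.0087,0],[0,0,-0.075],0.36],
  [[0.0979,-0.0155,0],[0,0,-0.1],0.36],
  [[0.1212,-0.0241,0],[0,0,-0.125],0.36],
  [[0.1438,-0.0345,0],[0,0,-0.15],0.36],
  [[0.1655,-0.0467,0],[0,0,-0.175],0.36],
  [[0.1861,-0.0605,0],[0,0,-0.2],0.36],
  [[0.2057,-0.0759,0],[0,0,-0.225],0.36],
  [[0.2239,-0.0927,0],[0,0,-0.25],0.36],
])

```text
time: 11.05
ee_pos: [0.5254, -0.2412, 0.1228]
tcp_rot: [179.9, 0.0, 3.2]
wrist_force: [-3.1, -2.5, 0.2]
opening: 0.0273
```

Emit:
send_rows([
  [[0.0248,-0.001,0],[0,0,-0.025],0.36],
  [[0.0495,-0.0039,0],[0,0,-0.05],0.36],
  [[0.0739,-0.0087,0],[0,0,-0.075],0.36],
  [[0.0979,-0.0155,0],[0,0,-0.1],0.36],
  [[0.1212,-0.0241,0],[0,0,-0.125],0.36],
  [[0.1438,-0.0345,0],[0,0,-0.15],0.36],
  [[0.1655,-0.0467,0],[0,0,-0.175],0.36],
  [[0.1861,-0.0605,0],[0,0,-0.2],0.36],
  [[0.2057,-0.0759,0],[0,0,-0.225],0.36],
  [[0.2239,-0.0927,0],[0,0,-0.25],0.36],
])

```text
time: 12.05
ee_pos: [0.5913, -0.2099, 0.1228]
tcp_rot: [179.9, 0.0, 48.2]
wrist_force: [-0.7, -3.6, -0.3]
opening: 0.0276
```

Emit:
send_rows([
  [[0.0248,-0.001,0],[0,0,-0.025],0.36],
  [[0.0495,-0.0039,0],[0,0,-0.05],0.36],
  [[0.0739,-0.0087,0],[0,0,-0.075],0.36],
  [[0.0979,-0.0155,0],[0,0,-0.1],0.36],
  [[0.1212,-0.0241,0],[0,0,-0.125],0.36],
  [[0.1438,-0.0345,0],[0,0,-0.15],0.36],
  [[0.1655,-0.0467,0],[0,0,-0.175],0.36],
  [[0.1861,-0.0605,0],[0,0,-0.2],0.36],
  [[0.2057,-0.0759,0],[0,0,-0.225],0.36],
  [[0.2239,-0.0927,0],[0,0,-0.25],0.36],
])

```text
time: 13.05
ee_pos: [0.6158, -0.1411, 0.1228]
tcp_rot: [179.9, 0.1, 93.2]
wrist_force: [1.0, -3.4, -0.7]
opening: 0.0276
```

Emit:
send_rows([
  [[0.0248,-0.001,0],[0,0,-0.025],0.36],
  [[0.0495,-0.0039,0],[0,0,-0.05],0.36],
  [[0.0739,-0.0087,0],[0,0,-0.075],0.36],
  [[0.0979,-0.0155,0],[0,0,-0.1],0.36],
  [[0.1212,-0.0241,0],[0,0,-0.125],0.36],
  [[0.1438,-0.0345,0],[0,0,-0.15],0.36],
  [[0.1655,-0.0467,0],[0,0,-0.175],0.36],
  [[0.1861,-0.0605,0],[0,0,-0.2],0.36],
  [[0.2057,-0.0759,0],[0,0,-0.225],0.36],
  [[0.2239,-0.0927,0],[0,0,-0.25],0.36],
])

```text
time: 14.05
ee_pos: [0.5842, -0.0753, 0.1228]
tcp_rot: [180.0, 0.1, 138.2]
wrist_force: [0.8, -2.1, -0.5]
opening: 0.0276
```

Run:
```python
from h import *
o=sensors.get_obs(); print(o['time'],o['q'],o['tcp_rot'],o['ee_pos'],o['wrist_force'])
im=camera('side'); cv2.imwrite('pics/s2.png',cv2.resize(im[160:320,220:420],None,fx=3.6,fy=3.6,interpolation=cv2.INTER_CUBIC))
```

```text
14.05 [-7.32887796e+00  9.43586546e+00  2.99096706e+00  8.34760375e+01
 -3.82337729e-02 -5.55152205e+01] [1.79986750e+02 8.68181360e-02 1.38186306e+02] [ 0.58420198 -0.07532905  0.12275419] [ 0.81804236 -2.06795382 -0.45183663]
```

View pics/s2.png

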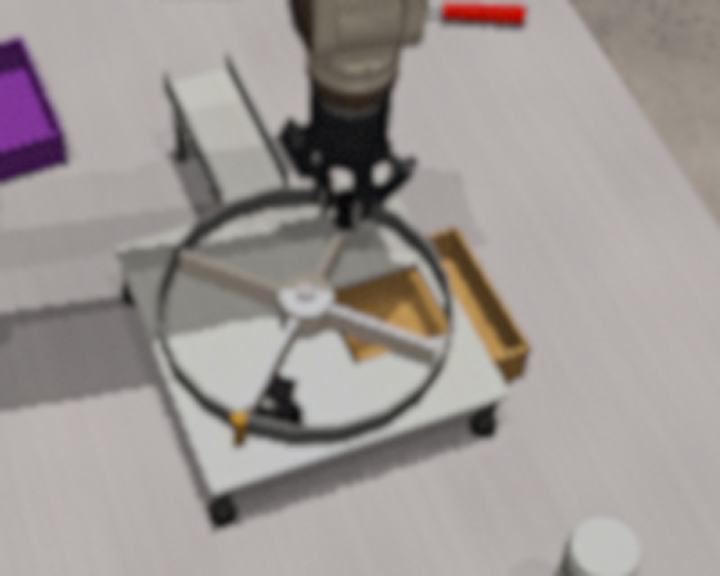

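Halfway round: the handle is opposite the park pin, and the caps at crop (280,400) are being carried ahead of the paddle at (270,370). Now I'll lift, turn the hand back 180° and re-cage the handle.

Emit:
send_rows([
  [[0,0,0],[0,0,0],-0.4],
  [[0,0,0],[0,0,0],-0.4],
  [[0,0,-0.12],[0,0,0],-0.4],
  [[0,0,-0.2],[0,0,0.045],-0.4],
  [[0,0,-0.2],[0,0,0.09],-0.4],
  [[0,0,-0.2],[0,0,0.135],-0.4],
  [[0,0,-0.2],[0,0,0.18],-0.4],
  [[0,0,-0.2],[0,0,0.225],-0.4],
  [[0,0,-0.2],[0,0,0.27],-0.4],
  [[0,0,-0.2],[0,0,0.315],-0.4],
])

```text
time: 15.1
ee_pos: [0.5841, -0.0754, 0.1821]
tcp_rot: [180.0, -0.0, 80.9]
wrist_force: [-0.1, -0.6, 0.3]
opening: 0.0594
```

Emit:
send_rows([
  [[0,0,0],[0,0,0.045],-0.4],
  [[0,0,0],[0,0,0.09],-0.4],
  [[0,0,0],[0,0,0.135],-0.4],
  [[0,0,0],[0,0,0.18],-0.4],
  [[0,0,0],[0,0,0.225],-0.4],
  [[0,0,0],[0,0,0.27],-0.4],
  [[0,0,0],[0,0,0.315],-0.4],
  [[0,0,0],[0,0,0.36],-0.4],
  [[0,0,0],[0,0,0.405],-0.4],
  [[0,0,0],[0,0,0.45],-0.4],
])

```text
time: 16.1
ee_pos: [0.5841, -0.0754, 0.1821]
tcp_rot: [-180.0, -0.0, -0.1]
wrist_force: [0.2, -0.6, 0.6]
opening: 0.0599
```

Emit:
send_rows([
  [[0,0,0],[0,0,0.045],-0.4],
  [[0,0,0],[0,0,0.09],-0.4],
  [[0,0,0],[0,0,0.135],-0.4],
  [[0,0,0],[0,0,0.18],-0.4],
  [[0,0,0],[0,0,0.225],-0.4],
  [[0,0,0],[0,0,0.235],-0.4],
  [[0,0,0],[0,0,0.235],-0.4],
])

```text
time: 16.8
ee_pos: [0.5841, -0.0754, 0.1821]
tcp_rot: [-180.0, 0.0, -42.1]
wrist_force: [1.4, -0.3, -0.3]
opening: 0.0597
```

Run:
```python
from h import *
camera('wrist');o=sensors.get_obs(); k=get_calibration('wrist');camera('wrist');print(o['time'],o['q'],o['tcp_rot'],o['ee_pos'],o['opening'])
for r in place_of('handle','wrist'):
  X=atz('wrist',r['point'],.152,k); d=X-np.array([.5198,-.1456,0]); print(r,X,np.hypot(*d[:2]),np.degrees(np.arctan2(d[1],d[0])))
```

```text
16.85 [-7.35123163e+00  9.61242009e+00  9.73162163e+00  9.01200385e+01
  6.70545851e-04  1.24648144e+02] [-1.79999924e+02  1.06975454e-03 -4.19993753e+01] [ 0.58402704 -0.07534307  0.182081  ] 0.060236576136738856
{'point': [276.6, 240.4], 'p': 0.72} [ 0.58627871 -0.07495949  0.152     ] 0.09700258120771287 46.73849083194319
```

Emit:
send_rows([
  [[0,0,-0.0],[0,0,0],-0.4],
  [[0,0,0.12],[0,0,0],-0.4],
  [[0,0,0.198],[0,0,0],-0.4],
  [[0,0,0.198],[0,0,0],0.36],
  [[0,0,0.198],[0,0,0],0.36],
  [[0,0,0.198],[0,0,0],0.36],
  [[0,0,0.198],[0,0,0],0.36],
])

```text
time: 17.65
ee_pos: [0.5846, -0.0752, 0.1244]
tcp_rot: [-179.9, -0.1, -42.0]
wrist_force: [-1.1, 0.5, -1.0]
opening: 0.0271
```

Emit:
send_rows([
  [[-0.0248,0.001,0],[0,0,-0.025],0.36],
  [[-0.0495,0.0039,0],[0,0,-0.05],0.36],
  [[-0.0739,0.0087,0],[0,0,-0.075],0.36],
  [[-0.0979,0.0155,0],[0,0,-0.1],0.36],
  [[-0.1212,0.0241,0],[0,0,-0.125],0.36],
  [[-0.1438,0.0345,0],[0,0,-0.15],0.36],
  [[-0.1655,0.0467,0],[0,0,-0.175],0.36],
  [[-0.1861,0.0605,0],[0,0,-0.2],0.36],
  [[-0.2057,0.0759,0],[0,0,-0.225],0.36],
  [[-0.2239,0.0927,0],[0,0,-0.25],0.36],
])

```text
time: 18.65
ee_pos: [0.516, -0.0511, 0.124]
tcp_rot: [180.0, -0.2, 3.2]
wrist_force: [1.9, -1.9, -0.4]
opening: 0.0273
```

Emit:
send_rows([
  [[-0.0248,0.001,0],[0,0,-0.025],0.36],
  [[-0.0495,0.0039,0],[0,0,-0.05],0.36],
  [[-0.0739,0.0087,0],[0,0,-0.075],0.36],
  [[-0.0979,0.0155,0],[0,0,-0.1],0.36],
  [[-0.1212,0.0241,0],[0,0,-0.125],0.36],
  [[-0.1438,0.0345,0],[0,0,-0.15],0.36],
  [[-0.1655,0.0467,0],[0,0,-0.175],0.36],
  [[-0.1861,0.0605,0],[0,0,-0.2],0.36],
  [[-0.2057,0.0759,0],[0,0,-0.225],0.36],
  [[-0.2239,0.0927,0],[0,0,-0.25],0.36],
])

```text
time: 19.65
ee_pos: [0.4504, -0.0823, 0.124]
tcp_rot: [179.9, -0.1, 48.2]
wrist_force: [2.8, 0.8, 0.0]
opening: 0.0272
```

Emit:
send_rows([
  [[-0.0248,0.001,0],[0,0,-0.025],0.36],
  [[-0.0495,0.0039,0],[0,0,-0.05],0.36],
  [[-0.0739,0.0087,0],[0,0,-0.075],0.36],
  [[-0.0979,0.0155,0],[0,0,-0.1],0.36],
  [[-0.1212,0.0241,0],[0,0,-0.125],0.36],
  [[-0.1438,0.0345,0],[0,0,-0.15],0.36],
  [[-0.1655,0.0467,0],[0,0,-0.175],0.36],
  [[-0.1861,0.0605,0],[0,0,-0.2],0.36],
  [[-0.2057,0.0759,0],[0,0,-0.225],0.36],
  [[-0.2239,0.0927,0],[0,0,-0.25],0.36],
])

```text
time: 20.65
ee_pos: [0.426, -0.1509, 0.124]
tcp_rot: [179.9, 0.0, 93.2]
wrist_force: [1.3, 1.8, 0.4]
opening: 0.027
```

Emit:
send_rows([
  [[-0.0248,0.001,0],[0,0,-0.025],0.36],
  [[-0.0495,0.0039,0],[0,0,-0.05],0.36],
  [[-0.0739,0.0087,0],[0,0,-0.075],0.36],
  [[-0.0979,0.0155,0],[0,0,-0.1],0.36],
  [[-0.1212,0.0241,0],[0,0,-0.125],0.36],
  [[-0.1438,0.0345,0],[0,0,-0.15],0.36],
  [[-0.1655,0.0467,0],[0,0,-0.175],0.36],
  [[-0.1861,0.0605,0],[0,0,-0.2],0.36],
  [[-0.2057,0.0759,0],[0,0,-0.225],0.36],
  [[-0.2239,0.0927,0],[0,0,-0.25],0.36],
])

```text
time: 21.65
ee_pos: [0.457, -0.2167, 0.1238]
tcp_rot: [180.0, 0.0, 138.2]
wrist_force: [-0.9, 1.0, 1.6]
opening: 0.0276
```

Emit:
send_rows([
  [[0,0,0],[0,0,0],0.55],
  [[0,0,0],[0,0,0],0.55],
  [[0,0,0],[0,0,0],0.55],
  [[0,0,0],[0,0,0],-0.4],
  [[0,0,0],[0,0,0],-0.4],
  [[0,0,0],[0,0,0],-0.4],
  [[0,0,-0.12],[0,0,0],-0.4],
  [[0,0,-0.24],[0,0,0],-0.4],
  [[0,0,-0.3],[0,0,0],-0.4],
  [[0,0,-0.3],[0,0,0],-0.4],
], force=20)

```text
time: 22.65
ee_pos: [0.4576, -0.2166, 0.2154]
tcp_rot: [179.9, 0.2, 138.0]
wrist_force: [-0.6, 1.0, 0.6]
opening: 0.0597
```

Run:
```python
from h import *
camera('wrist');o=sensors.get_obs(); k=get_calibration('wrist');im=camera('wrist');cv2.imwrite('pics/w6.png',im);print(o['time'],o['tcp_rot'],o['ee_pos'],o['opening'])
for n in ('handle','park_pin','cap1'):
 for r in place_of(n,'wrist'):
  X=atz('wrist',r['point'],M.get(n,(0,0,.01))[2],k); d=X-np.array([.5198,-.1456,0]); print(n,r,X,np.hypot(*d[:2]),np.degrees(np.arctan2(d[1],d[0])))
```

```text
22.7 [1.79964510e+02 9.73939241e-02 1.38001490e+02] [ 0.45721369 -0.21645695  0.21349508] 0.059864122481984076
handle {'point': [274.6, 225.6], 'p': 0.9} [ 0.45684559 -0.21786438  0.152     ] 0.09584047981919717 -131.0613347267987
park_pin {'point': [274.4, 133.4], 'p': 0.56} [ 0.4204248  -0.25862464  0.118     ] 0.15049916454531492 -131.32305964865608
cap1 {'point': [222.3, 280.2], 'p': 0.47} [ 0.58574554 -0.16571547  0.01      ] 0.06894524554267069 -16.963359562242385
```

View pics/w6.png

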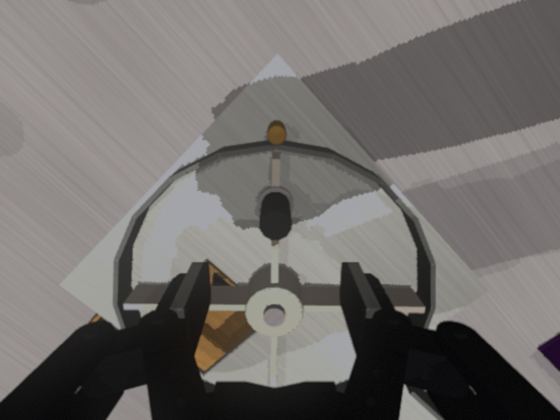

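The handle at (275,215) is radially in line with the pin at (276,132), both measuring about -131.2°. Next I'll look down through the outlet.

Emit:
send_rows([
  [[0,0,-0.15],[0,0,0],-0.4],
  [[-0.23,0.55,-0.3],[0,0,0],-0.4],
  [[-0.23,0.55,-0.3],[0,0,0],-0.4],
  [[-0.23,0.55,-0.3],[0,0,0],-0.4],
  [[-0.23,0.55,-0.3],[0,0,0],-0.4],
  [[-0.23,0.55,-0.3],[0,0,0],-0.4],
  [[-0.23,0.55,-0.3],[0,0,0],-0.4],
])

```text
time: 23.6
ee_pos: [0.6187, -0.1395, 0.3008]
tcp_rot: [-179.9, -0.1, 138.1]
wrist_force: [-0.5, -0.4, 0.8]
opening: 0.06
```

Run:
```python
from h import *
im=camera('wrist');cv2.imwrite('pics/w7.png',im);o=sensors.get_obs();print(o['time'],o['ee_pos'])
```

```text
23.65 [ 0.61803074 -0.13988175  0.3015296 ]
```

View pics/w7.png

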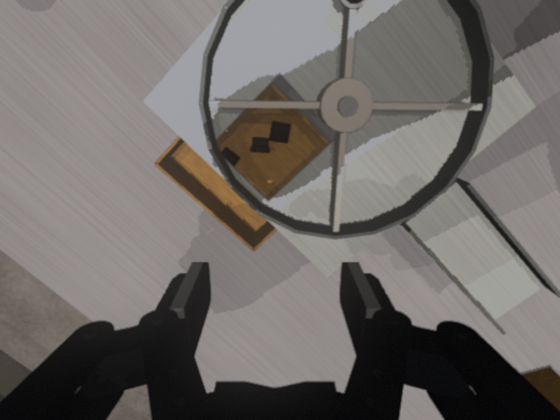

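Three caps lie on the carton floor, seen through the outlet at (281,131), (260,145) and (231,156). The pan and the visible part of the tray are empty, and the gripper is clear of everything. I'll hand in the job.

```bash
python3 -c "
from workcell import bot; print(bot.job_done())"
```

```text
the job is handed in; nothing more can be done
None
```

I swept the three caps out of the tray into the pan. I then turned the wheel one full counter-clockwise turn by its handle, with one regrasp halfway, and handed in the job at about 24 s of the 56 s limit.

- **Caps:** the last picture shows three caps in the orange-brown carton, seen through the outlet. One is partly hidden by the outlet's edge, so I judged it to be below the plate from how it is cut off. Nothing is left in the pan or in the visible part of the tray.
- **Wheel:** handle and park pin measured at -131.1° and -131.3° about the axis, so the handle is back beside the pin.
- **Forces and clearance:** the wrist force reported at the end of each move never exceeded about 4 N, and the gripper ended about 15 cm above the handle, touching nothing.
- **Other things on the bench:** I kept clear of the tape, spray can, small box and purple carton, but did not measure their positions again at the end.
- **Disagreement:** early estimates of the feeder's position differed by up to about 6 mm between cameras and between fits. The close-up of the handle settled it to about 1 mm before I touched the wheel.

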